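Swing the magnifier clear and send the housing down the chute

ROBOT

A 6-joint arm with a two-finger parallel gripper is mounted at the origin on the work surface. World frame = base frame: x ahead of the robot, y to its left, z up, the work surface at z = 0. Lengths are in mm, angles in rad, forces in N, time in s.
With the tool pointing down it reaches from about 425 to 950 mm from the base axis. Payload 14.7 kg.
Tool frame: the origin (TCP) lies between the finger pads; the fingertips stand 25 mm ahead of it and the grasp point (between the pads) lies 6 mm ahead of it (ctrl.tcp_to_tips is the distance from the TCP to the fingertips, in mm); z points along the fingers, y is the line along which they close (so a half turn about z gives the same grasp; the last joint's range is limited). The gripper opens to 85 mm and grips with 20 to 120 N. Pads are 22 mm wide; open, the fingers measure 114 mm over their backs; the gripper's body (76 mm by 85 mm) begins 54 mm behind the grasp point. The pads swing forward as they close: fully open they stand 13 mm farther back than shut.
Start: joints at [1.214, 0.48, 1.596, -0, 1.065, -0.047], TCP at [198.14, 619.058, 256.297] pointing down, gripper open.
Joint ranges: [-2.75, 2.75], [-0.82, 2.05], [0.23, 2.67], [-1.56, 4.7], [0.09, 2.69], [-2.92, 2.92]. Speed limits (rad/s): [1.89, 1.89, 2.39, 3.01, 3.01, 3.01].

INTERFACE

Orientations are given as [roll, pitch, yaw] about the fixed x, y, z axes, in that order (R = Rz(yaw) Ry(pitch) Rx(roll)).
In Python, from bench import ctrl gives the robot as it stands.
- The arm moves only by the tool jog_arm, called after "Call:" by a JSON object that holds its "name" and its "arguments". Schema: {"type":"object","properties":{"steps":{"type":"string"},"jaw":{"type":"number"},"force":{"type":"number"},"only":{"type":"string"},"quiet":{"type":"boolean"},"lines":{"type":"string"}},"required":["steps"],"additionalProperties":false}. steps is a string of 1 to 20 rows, parted by semicolons, with the numbers parted by commas; each row has 6 numbers: dx, dy, dz in mm, then a rotation vector rx, ry, rz in rad; each row shifts and turns the commanded pose from where the row before left it, along the tool's axes as they then stand; what a row does not reach is not made up. A row lasts 1/10 s, in which the tool goes at most 50 mm and 0.15 rad, less where a joint would pass 70% of its speed; a pose out of reach is approached as far as the arm can. jaw is the opening from 0.0 (shut) to 1.0 (fully open), set as the call begins (left out keeps the last). The fingers move at their own pace and stop on an object; force is the grip in N (left out, the last holds). Time passes only in rows, so rows that do not move let the fingers close. The tool returns the time, the measured TCP pose, the force, the opening and the grip force at its end. only (a regular expression) keeps the lines of the reply that match it, lines (a string "A,B") keeps lines A to B, and quiet returns only ok. Input that does not fit is refused with a message, and nothing moves.
- ctrl.get_state(): the state, without advancing time (a new reading comes with each control period).
- ctrl.camera(name): name is "scene" or "top" or "wrist"; returns a dict with "frame" (400x640x3 uint8, red, green, blue), "z_map" (400x640 float32, mm along the optical axis (not along the pixel's ray), 0 where there is no reading), "vertical_fov" (degrees; the focal length in pixels is half the picture's height over the tangent of half this angle, whatever the lens; pixels are square), "cx", "cy" (the principal point, pixels), "k1" (the pictures are not rectified: a ray, as slopes to the right and down, at radius r is drawn at 1 + k1 r^2 times it, then the intrinsics apply), "cam_to_world" (4x4, takes a point from camera to world coordinates); the wrist camera has in their place "T_tool_cam" (4x4, takes a point from camera to tool coordinates, whose origin is the TCP and whose axes are the flange's). Camera axes: x right, y up, looking along -z (the intrinsics and any distortion apply to the point x, -y, -z); pixel columns grow to the right and rows downward; lengths in mm; the calibration is good to about 2 mm. A picture is of the moment at which its call begins: read the wrist's pose just before it.
- ctrl.hand_in(): hands the job in; it is judged then, once.
Trained networks look in a picture, given as the dict that the camera call returned (one of the last four; its "shot" number tells which), for a name from the list of things; names that differ only in an ending like _2 or _b are one class to them, and where a whole thing is asked for, a point or a joint stands for the part that bears it (a point fixed in the world has none). Each returns a list of dicts, best first, with "confidence" (0 to 1); they miss things now and then, are a little off and sometimes report something else, mostly with a low value. They report only what shows in the picture. A call takes as long as a camera call. They do not tell look-alikes from the thing itself.
- ctrl.cut_out(picture, name): "pixels" (400x640 bool, what is visible of it).
- ctrl.mark_of(picture, name): "location" ([x, y, z] in mm, in world coordinates, good to about 4 mm: a listed point, or the origin of a listed thing).
The state is a dict: "clock": time; "q": joint angles; "dq": joint speeds; "joint_torque": joint torques, N m; "tcp_pos": TCP position; "tool_rot": TCP orientation; "wrist_force": force on the tool from outside, world axes, zero at the start; "torque": the same for the moment, N m; "opening": opening from 0.0 (shut) to 1.0 (fully open); "grip_force": force on a finger pad.
Only numpy, scipy, OpenCV 4.12 (cv2) and the standard library are available. Lean on these libraries where they do the work, as an engineer would, in place of code of your own. Each camera call takes 0.05 s, during which the arm holds its last target. There are 200 camera calls.

TASK

Swing the bench magnifier aside until none of its lens head hangs over the feed tray, and leave it there. Then push the aluminium instrument housing along the tray, without lifting it, through the sprung flap gate so that it slides down the chute into the tote and the flap falls shut behind it. Leave the bearing race, rotor and knob on the bench where they are.

Things in the scene. Friction and masses are not known exactly. Their poses are not given: they have to be found in the camera images.
- tray: Raised sheet-steel feed tray on legs, fixed on the bench, set diagonally. Origin: bench-top height (z = 0) under the middle of the gate plane. x: level, along the tray and out through the gate (ahead and to the robot's left); y: left across it; z up. Flat floor 170 mm above the bench from x = -300 to +12 mm; there a 45 degree chute begins. Rails 14 mm high at y = +-79 (inner face) to +-83 mm.
- gate (a point): Middle of the gate's sill on the tray floor, 170 mm above the bench. Opening 133 mm wide and 72 mm high. Posts 16 mm wide and 12 mm thick; lintel 10 mm thick along x, its top 80 mm above the tray floor. Axes as the tray's.
- flap (a joint): Sheet-steel flap filling the gate, 122 mm wide, 60 mm tall, 3 mm thick, hinged along its top, 67 mm above the tray floor. 0 = hanging shut, grows to 1.6 rad as it swings outward over the chute (tray +x); it cannot swing inward. A weak spring and its weight shut it (under 1 N at its lower edge holds it open).
- tote_floor (a point): Middle of the inside floor of the open-fronted grey plastic tote on the bench under the chute: 280 mm along the tray's x, 260 mm across, walls 130 mm high (85 mm under the chute), 6 mm thick; 205 mm beyond the gate, 6 mm above the bench. Axes as the tray's; fixed to it. The chute's lower end is 100 mm above the bench.
- axis (a point): Vertical hinge axis of the bench magnifier, 286 mm above the bench (top of its hub). The post (22 mm thick, 260 mm tall, hub 34 mm across) on its round foot (110 mm across) is fixed on the bench to the right of the tray (tray's -y).
- boom (a joint): Swing of the magnifier arm about its post, rad. At the start (0.25 to 0.75) it points from the post across the tray; the value grows clockwise seen from above, carrying the head along the tray's +x (towards the gate end) and off the tray to its right (-y). Stops at 0 and 1.8; it can be cleared only this way. Stiff hinge (0.15 N m), stays where it is left.
- grip (a point): Upright round black handle on top of the magnifier arm, 150 mm from the hinge axis: 20 mm thick, free height 60 mm (from 278 to 338 mm above the bench), this point on its axis 310 mm above the bench. The arm below it is a bar 22 mm wide, 14 mm high.
- lens (a point): Middle of the underside of the magnifier's round lens head, 205 mm from the hinge axis, in line with the handle; head 104 mm across, from 258 to 284 mm above the bench. No part of it hangs over the tray when this point lies over 135 mm to the right of the tray's centreline (tray y below -0.135).
- housing: Aluminium instrument housing lying on the tray under the magnifier: flat rectangular case 110 mm (own x, along the tray give or take 0.25 rad) x 68 mm (own y) x 30 mm high, with a round dial boss 60 mm across and 10 mm high on its top, set 16 mm towards its own -x end. About 0.4 kg. Origin: centre of its underside; z up.
- race: Steel ball bearing race, a plain ring 90 mm outside, 62 mm inside, 22 mm high, lying on the bench beside the tray or tote. Origin: centre of underside. Leave alone.
- rotor: Bronze rotor, a disc about 80 mm across and 20 mm high with a stub shaft up to 46 mm, on the bench beside the tray or tote. Origin: centre of underside. Leave alone.
- knob: Yellow plastic knob, 60 mm across, 32 mm high, on the bench beside the tray or tote. Origin: centre of underside. Leave alone.
There are look-alikes about, which are no part of the job. There is more than one size of the housing; the one meant has the size given above.

How it is judged:
By the outcome, as a careful person would: the job done as asked, in the order asked, and still so for the second after the job is handed in, with the robot touching nothing.
It also fails if it takes over 48 s, if anything falls off the work surface, if the arm or the gripper's body presses on something with over 40 N, if the wrist force passes 120 N, or if a joint passes its speed limit or range.

## Working session

There is one attempt and no reset: what is moved stays moved. The work goes in short steps, Python scripts to look and compute and a tool call to move; the robot and the scene stay as the last step left them, time stands still between calls to the robot, and variables do not carry over. Pictures are saved under pics/ and viewed, at most 10 in all, crops included, and the job is handed in when it is done.

```bash
mkdir -p pics; ls
```

Create h.py:
```python
from bench import ctrl
import numpy as np, cv2
def pts(c):
    z=c["z_map"]; H,W=z.shape; f=H/2/np.tan(np.radians(c["vertical_fov"]/2))
    v,u=np.mgrid[0:H,0:W].astype(float)
    K=np.array([[f,0,c["cx"]],[0,f,c["cy"]],[0,0,1.]])
    p=cv2.undistortPoints(np.stack([u.ravel(),v.ravel()],1)[:,None],K,np.array([c["k1"],0,0,0.]))[:,0].reshape(H,W,2)
    P=np.stack([p[...,0]*z,-p[...,1]*z,-z,np.ones_like(z)],-1)
    T=np.array(c["cam_to_world"])
    return (P@T.T)[...,:3]
```

Run:
```python
from h import *
s=ctrl.get_state(); print(s["clock"],s["tcp_pos"],s["tool_rot"],s["opening"])
for n in("scene","top"):
    c=ctrl.camera(n); cv2.imwrite(f"pics/{n}0.png",c["frame"][...,::-1])
    P=pts(c); print(n,np.array(c["cam_to_world"])[:3,3])
    for k in("gate","axis","grip","lens","tote_floor","housing","tray","race","rotor","knob"):
        for m in ctrl.mark_of(c,k)[:3]: print(k,np.round(m["location"],0),round(m["confidence"],2))
    for k in("housing",):
        for m in ctrl.cut_out(c,k)[:3]:
            q=P[m["pixels"]&(c["z_map"]>0)]; vu=np.argwhere(m["pixels"]).mean(0)
            print("cut",k,vu.round(),len(q),np.round(np.median(q,0)),round(m["confidence"],2))
```

```text
pics
0.0 [197.99865301 618.69425377 255.66732278] [-3.14033899e+00 -5.38651828e-05  2.83177419e+00] 1.001554457960843
scene [1362.1216843   -16.57707018 1117.56579071]
gate [580.  22. 169.] 0.96
axis [ 628. -267.  287.] 0.96
axis [486. -76. 174.] 0.72
grip [ 529. -152.  309.] 0.93
lens [ 494. -109.  259.] 0.71
tote_floor [701. 189.   6.] 0.64
tote_floor [577.  26.  -3.] 0.36
housing [482. -76. 175.] 0.96
housing [ 298. -355.    1.] 0.67
tray [575.  27.  -1.] 0.7
race [744. -70.   3.] 0.59
cut housing [167. 214.] 1233 [ 325. -350.   43.] 0.86
cut housing [177. 300.] 754 [503. -60. 200.] 0.67
top [ 397.17429557  -15.83619987 1259.29972354]
gate [578.  24. 174.] 0.84
axis [ 624. -268.  286.] 0.75
lens [ 494. -110.  261.] 0.84
tote_floor [706. 185.  12.] 0.84
housing [368.   4.  -3.] 0.86
housing [482. -70. 169.] 0.79
housing [ 297. -348.    6.] 0.67
tray [581.  24.   4.] 0.96
tray [708. 185.  11.] 0.62
tray [480. -73. 168.] 0.52
race [737. -73.   1.] 0.91
rotor [442. 134.   0.] 0.79
knob [501. 253.   0.] 0.6
cut housing [235. 354.] 685 [478. -50. 200.] 0.88
cut housing [308. 460.] 2120 [ 299. -347.   43.] 0.83
cut housing [281. 331.] 554 [363.   3.  23.] 0.81
```

View pics/scene0.png

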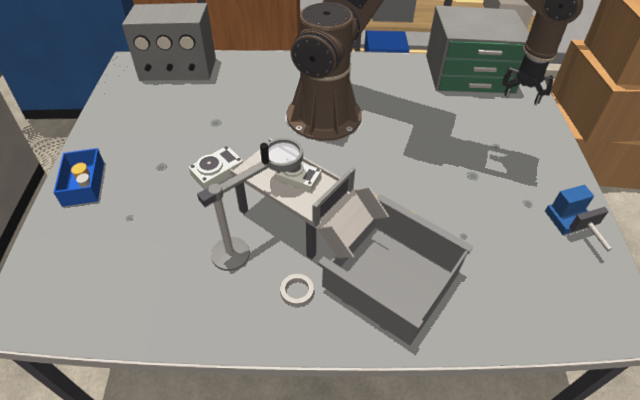

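View pics/top0.png

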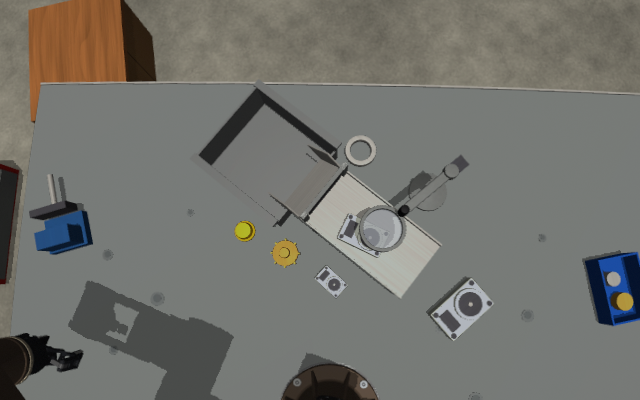

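Create look.py:
```python
from h import *
P=[];
for n in("top","scene"):
    c=ctrl.camera(n); p=pts(c)[c["z_map"]>0]; P.append(p)
    g=ctrl.mark_of(c,"gate"); t=ctrl.mark_of(c,"tote_floor")
    print([m["location"] for m in g[:1]+t[:1]])
    L=p[(abs(p[:,2]-170)<4)&(np.hypot(p[:,0]-480,p[:,1]+90)<260)]
    if len(L): r=cv2.minAreaRect(L[:,:2].astype(np.float32)); print(n,"floor",r,np.median(L[:,2]))
    for z0 in(200,210):
        L=p[(abs(p[:,2]-z0)<4)&(np.hypot(p[:,0]-490,p[:,1]+65)<90)]
        if len(L)>10: print(n,z0,len(L),cv2.minAreaRect(L[:,:2].astype(np.float32)),np.median(L[:,2]))
    L=p[(p[:,2]>300)&(p[:,2]<345)&(np.hypot(p[:,0]-529,p[:,1]+152)<40)]
    if len(L): print(n,"handle",len(L),L.mean(0),L.min(0),L.max(0))
    L=p[(p[:,2]>240)&(p[:,2]<256)&(np.hypot(p[:,0]-580,p[:,1]-23)<110)]
    if len(L): print(n,"lintel",len(L),cv2.minAreaRect(L[:,:2].astype(np.float32)))
```

```bash
python3 look.py
```

```text
[[579.4, 25.1, 171.0], [707.1, 186.9, 9.0]]
top floor ((517.5380249023438, -58.219970703125), (399.1160888671875, 165.486328125), 52.59583282470703) 169.19783456579034
top 200 543 ((480.8213806152344, -74.60426330566406), (109.47016143798828, 68.07487487792969), 65.80552673339844) 199.45795869250037
top 210 68 ((467.9330749511719, -66.09761047363281), (63.7229118347168, 14.128626823425293), 35.734432220458984) 209.0745119747653
top handle 94 [ 524.26720298 -152.61412839  331.0891615 ] [ 516.22728699 -162.64852403  303.55558339] [ 534.59755833 -144.06378816  340.19855134]
top lintel 344 ((579.0338134765625, 21.15418243408203), (12.449226379394531, 165.6614532470703), 52.636207580566406)
[[583.5, 18.4, 169.6]]
scene floor ((557.1060180664062, -69.3681640625), (429.49951171875, 276.2747802734375), 71.450927734375) 170.17147843636667
scene 200 397 ((485.6578369140625, -70.53926086425781), (110.16226196289062, 70.35948181152344), 67.45862579345703) 200.27243096471034
scene 210 111 ((489.0855712890625, -75.36358642578125), (31.1113338470459, 60.08383560180664), 37.471946716308594) 209.56553237687012
scene handle 123 [ 533.71693042 -150.20778452  324.06611769] [ 519.46809484 -161.00173694  300.06993226] [ 540.20914282 -141.31894737  341.49004742]
scene lintel 303 ((581.8128051757812, 25.07760238647461), (14.246989250183105, 168.26622009277344), 52.94211959838867)
```

The scene view shows the lens head at (285,155) over the target housing (300,175), the gate at (335,195) and the tote at (395,260). The top view shows the housing at (360,232), with larger and smaller look-alikes at (460,308) and (331,281) on the bench. The 110x68 case is the one on the tray. I'll go to the handle first.

Call:
{"name": "jog_arm", "arguments": {"steps": "-36.6,-21.8,-14.4,0,0,0;-36.6,-21.8,-14.4,0,0,0;-36.6,-21.8,-14.4,0,0,0;-36.6,-21.8,-14.4,0,0,0;-36.6,-21.8,-14.4,0,0,0;-36.6,-21.8,-14.4,0,0,0;-36.6,-21.8,-14.4,0,0,0;-36.6,-21.8,-14.4,0,0,0;-36.6,-21.8,-14.4,0,0,0;-36.6,-21.8,-14.4,0,0,0", "jaw": 0.5}}

```text
clock: 2.5
tcp_pos: [481.1, 298.3, 401.1]
tool_rot: [3.141, 0.0, 2.832]
wrist_force: [0.9, 1.8, -0.1]
opening: 0.5
grip_force: 0.0
```

Call:
{"name": "jog_arm", "arguments": {"steps": "-18.3,-41.5,0,0,0,0;-18.3,-41.5,0,0,0,0;-18.3,-41.5,0,0,0,0;-18.3,-41.5,0,0,0,0;-18.3,-41.5,0,0,0,0;-18.3,-41.5,0,0,0,0;-18.3,-41.5,0,0,0,0;-18.3,-41.5,0,0,0,0;-18.3,-41.5,0,0,0,0;-18.3,-41.5,0,0,0,0;0,0,0,0,0,0.14;0,0,0,0,0,0.14;0,0,0,0,0,0.14;0,0,0,0,0,0.14;0,0,0,0,0,0"}}

```text
clock: 4.0
tcp_pos: [528.0, -151.2, 400.3]
tool_rot: [3.142, 0.0, 2.269]
wrist_force: [-1.2, 0.3, 0.6]
opening: 0.5
grip_force: 0.0
```

Run:
```python
from h import *
s=ctrl.get_state(); print(s["tcp_pos"],s["tool_rot"],ctrl.tcp_to_tips,s["q"])
from scipy.spatial.transform import Rotation as R
c=ctrl.camera("wrist"); cv2.imwrite("pics/w1.png",c["frame"][...,::-1])
T=np.eye(4);T[:3,:3]=R.from_euler("xyz",s["tool_rot"]).as_matrix();T[:3,3]=s["tcp_pos"]
c2=dict(c);c2["cam_to_world"]=T@np.array(c["T_tool_cam"])
p=pts(c2); p=p[c["z_map"]>0]
L=p[(p[:,2]>325)&(p[:,2]<345)&(np.hypot(p[:,0]-529,p[:,1]+152)<40)]
print(len(L), L.mean(0) if len(L) else 0, L.max(0) if len(L) else 0)
for k in("grip","axis"): print(k,[ (m["location"],m["confidence"]) for m in ctrl.mark_of(c,k)])
```

```text
[ 527.98753971 -151.22430474  400.32278417] [3.14155663e+00 2.72277931e-05 2.26891269e+00] 25.0 [-3.34156857e-01  2.18460734e-01  1.63014746e+00  1.76379969e-05
  1.29294261e+00 -1.03227806e+00]
829 [ 524.72292981 -150.38296082  336.26347481] [ 535.06339429 -141.98336263  339.479554  ]
grip [([525.8, -153.5, 308.6], 0.67)]
axis []
```

Call:
{"name": "jog_arm", "arguments": {"steps": "0,0,20,0,0,0;0,0,20,0,0,0;0,0,20,0,0,0;0,0,20,0,0,0;0,0,0,0,0,0"}}

```text
clock: 4.65
tcp_pos: [526.8, -150.7, 318.1]
tool_rot: [-3.14, -0.003, 2.275]
wrist_force: [0.4, -0.1, -0.6]
opening: 0.498
grip_force: 0.0
```

Call:
{"name": "jog_arm", "arguments": {"steps": "-1.1,18,0,0,0,0.12;-1.1,18,0,0,0,0.12;-1.1,18,0,0,0,0.12;-1.1,18,0,0,0,0.12;-1.1,18,0,0,0,0.12;-1.1,18,0,0,0,0.12;0,0,0,0,0,0"}}

```text
clock: 5.35
tcp_pos: [629.8, -115.7, 321.2]
tool_rot: [3.14, 0.0, 1.552]
wrist_force: [0.3, 0.3, 0.7]
opening: 0.499
grip_force: 0.0
```

Run:
```python
from h import *
c=ctrl.camera("scene")
for k in("grip","lens"): print(k,[ (m["location"],m["confidence"]) for m in ctrl.mark_of(c,k)][:1])
```

```text
grip [([631.9, -113.6, 311.3], 0.89)]
lens [([629.6, -60.5, 258.0], 0.87)]
```

Call:
{"name": "jog_arm", "arguments": {"steps": "-1.1,18,0,0,0,0.12;-1.1,18,0,0,0,0.12;-1.1,18,0,0,0,0.12;-1.1,18,0,0,0,0.12;-1.1,18,0,0,0,0.12;0,0,0,0,0,0;0,-8,0,0,0,0;0,0,-30,0,0,0;0,0,-40,0,0,0;0,0,-40,0,0,0;0,0,0,0,0,0"}}

```text
clock: 6.6
tcp_pos: [705.8, -138.7, 437.3]
tool_rot: [3.134, -0.003, 0.956]
wrist_force: [-1.0, 0.3, -0.3]
opening: 0.501
grip_force: 0.0
```

Create look2.py:
```python
from h import *
import sys
for n in("top","scene"):
    c=ctrl.camera(n); cv2.imwrite(f"pics/{n}_{sys.argv[1]}.png",c["frame"][...,::-1]); p=pts(c)[c["z_map"]>0]
    ex=np.array([np.cos(.92),np.sin(.92)]); ey=np.array([-ex[1],ex[0]]); o=np.array([580.5,23])
    tr=lambda w:(np.round([(w[:2]-o)@ex,(w[:2]-o)@ey],1), round(float(w[2]),1))
    for k in("grip","lens","housing","flap"):
        print(n,k,[(*tr(np.array(m["location"])),m["confidence"]) for m in ctrl.mark_of(c,k)[:3] if m["location"] is not None])
    for z0 in(200,209.5):
        L=p[(abs(p[:,2]-z0)<4)]; q=np.stack([(L[:,:2]-o)@ex,(L[:,:2]-o)@ey],1)
        q=q[(abs(q[:,1])<75)&(q[:,0]<-12)&(q[:,0]>-300)]
        if len(q)>30: print(n,z0,len(q),cv2.minAreaRect(q.astype(np.float32)))
```

```bash
python3 look2.py a
```

```text
top grip [(array([ -55.4, -203.3]), 313.1, 0.85)]
top lens [(array([   3.2, -203.7]), 260.3, 0.94)]
top housing [(array([-471. ,   -2.8]), 3.8, 0.59)]Traceback (most recent call last):
  File "look2.py", line 8, in <module>
    print(n,k,[(*tr(np.array(m["location"])),m["confidence"]) for m in ctrl.mark_of(c,k)[:3] if m["location"] is not None])
                                                                       ~~~~~~~~~~~~^^^^^
ValueError: it knows: axis, gate, grip, housing, knob, lens, race, rotor, tote_floor, tray
```

```bash
sed -i 's/,"flap")/)/' look2.py
```

Call:
{"name": "jog_arm", "arguments": {"steps": "0,0,0,0,0,0.036;-29,-34,0,0,0,0;-29,-34,0,0,0,0;-29,-34,0,0,0,0;-29,-34,0,0,0,0;-29,-34,0,0,0,0;-29,-34,0,0,0,0;0,0,0,0,0,0"}}

```text
clock: 7.6
tcp_pos: [432.6, -152.1, 429.4]
tool_rot: [-3.139, 0.001, 0.916]
wrist_force: [-0.3, -0.3, 0.3]
opening: 0.502
grip_force: 0.0
```

```bash
python3 look2.py b
```

```text
top grip [(array([ -55.6, -201.2]), 312.3, 0.68)]
top lens [(array([   2.2, -202.2]), 258.3, 0.61)]
top housing [(array([-136.5,   23. ]), 172.0, 0.95), (array([-145.2,  160. ]), -4.7, 0.72), (array([-469.4,    1.1]), 0.4, 0.59)]
top 200 723 ((-138.40228271484375, 20.251178741455078), (109.62105560302734, 68.04148864746094), 12.795745849609375)
top 209.5 476 ((-154.02420043945312, 15.73291015625), (57.186851501464844, 57.21377182006836), 37.563392639160156)
scene grip [(array([ -52.6, -203.7]), 311.4, 0.94)]
scene lens [(array([202.5,   2.1]), 7.8, 0.74), (array([   2.8, -203.5]), 259.0, 0.58)]
scene housing [(array([-135.7,   21.5]), 176.1, 0.8), (array([-469.3,   -1.9]), 1.3, 0.7)]
scene 200 442 ((-133.2815704345703, 18.503198623657227), (110.53816223144531, 70.78626251220703), 12.545032501220703)
scene 209.5 275 ((-136.64761352539062, 15.490102767944336), (61.1413688659668, 84.06290435791016), 84.4388656616211)
```

View pics/scene_b.png

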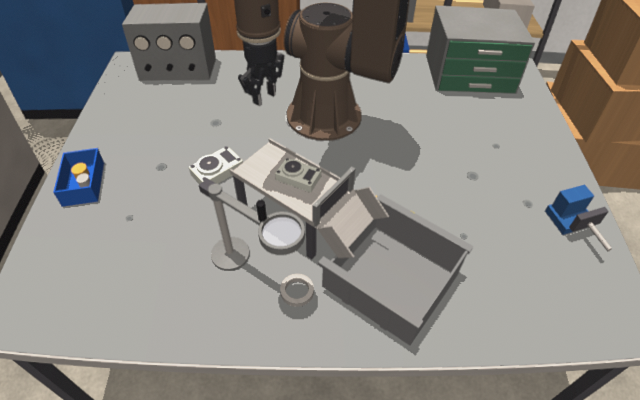

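Call:
{"name": "jog_arm", "arguments": {"steps": "0,0.6,40,0,0,0;0,0.6,40,0,0,0;0,0.6,40,0,0,0;0,0.6,40,0,0,0;0,0.6,40,0,0,0;0,0,19,0,0,0;0,0,0,0,0,0"}}

```text
clock: 8.7
tcp_pos: [439.1, -154.0, 208.7]
tool_rot: [-3.136, 0.001, 0.916]
wrist_force: [-0.5, -0.7, 0.4]
opening: 0.499
grip_force: 0.0
```

Call:
{"name": "jog_arm", "arguments": {"steps": "12,0,0,0,0,0;12,0,0,0,0,0;12,0,0,0,0,0;12,0,0,0,0,0;12,0,0,0,0,0;12,0,0,0,0,0;12,0,0,0,0,0;10,0,0,0,0,0;0,0,0,0,0,0"}}

```text
clock: 9.6
tcp_pos: [498.7, -79.1, 211.3]
tool_rot: [3.141, -0.001, 0.917]
wrist_force: [-0.3, -0.2, 0.1]
opening: 0.498
grip_force: 0.0
```

```bash
python3 look2.py c
```

```text
top grip [(array([ -53.4, -204.6]), 316.0, 0.8)]
top lens [(array([   2.6, -207.2]), 260.3, 0.84), (array([  22. , -187.5]), 0.4, 0.65), (array([1.9, 1.7]), 3.4, 0.56)]
top housing [(array([-62.7,   9.9]), 170.9, 0.76), (array([-4.679e+02, -4.000e-01]), 4.0, 0.62)]
top 200 204 ((-65.783447265625, 9.830394744873047), (64.69577026367188, 107.41117095947266), 89.8511962890625)
scene grip [(array([ -52.5, -206.1]), 309.2, 0.58), (array([-64.7,   4.9]), 176.7, 0.26)]
scene lens [(array([   3.7, -201.2]), 259.8, 0.89)]
scene housing [(array([-471.4,   -5.2]), 0.0, 0.94), (array([-64.4,   6.9]), 173.1, 0.65), (array([  24.8, -185.1]), 2.6, 0.38)]
scene 200 337 ((-84.81858825683594, 7.018398284912109), (113.12637329101562, 74.22828674316406), 1.3985884189605713)
scene 209.5 336 ((-93.49470520019531, 5.733680725097656), (93.24353790283203, 68.35186767578125), 6.233246326446533)
```

View pics/scene_c.png

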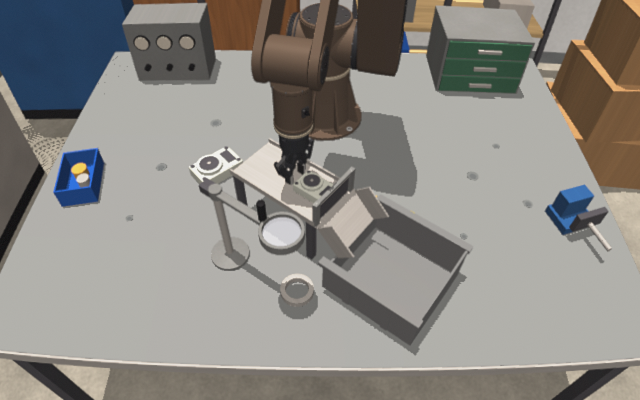

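Call:
{"name": "jog_arm", "arguments": {"steps": "11,0,0,0,0,0;11,0,0,0,0,0;11,0,0,0,0,0;11,0,0,0,0,0;11,0,0,0,0,0;11,0,0,0,0,0;11,0,0,0,0,0;0,0,0,0,0,0"}}

```text
clock: 10.8
tcp_pos: [545.7, -17.8, 211.4]
tool_rot: [3.141, -0.001, 0.917]
wrist_force: [-0.2, -0.2, -0.3]
opening: 0.497
grip_force: 0.0
```

Call:
{"name": "jog_arm", "arguments": {"steps": "10,0,0,0,0,0;10,0,0,0,0,0;6,0,0,0,0,0;0,0,0,0,0,0;0,0,0,0,0,0;0,0,0,0,0,0"}}

```text
clock: 11.4
tcp_pos: [560.1, 1.3, 211.3]
tool_rot: [-3.141, 0.0, 0.916]
wrist_force: [-0.2, 0.3, -0.3]
opening: 0.502
grip_force: 0.0
```

```bash
python3 look2.py d
```

```text
top grip [(array([ -54.9, -204.7]), 314.6, 0.96)]
top lens [(array([ -55.1, -204.9]), 311.8, 0.71), (array([-204.6, -213.2]), 284.7, 0.69), (array([   4.6, -204.4]), 260.7, 0.59)]
top housing [(array([-468.8,   -2.2]), 2.4, 0.85)]
scene grip [(array([ -48.9, -205.2]), 310.7, 0.77)]
scene lens [(array([   5.3, -203.5]), 259.5, 0.95)]
scene housing [(array([108.2,   5.7]), 48.6, 0.89), (array([-469.,   -6.]), 3.8, 0.73)]
```

View pics/scene_d.png

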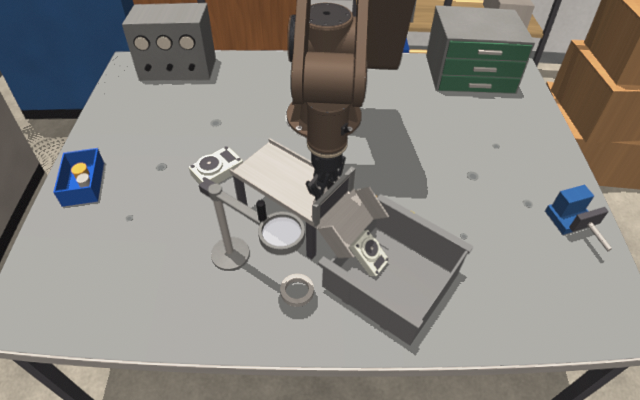

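The housing is through the gate at (370,252), at the foot of the chute. I'll back off, rise, and check whether it comes to rest in the tote with the flap shut.

Call:
{"name": "jog_arm", "arguments": {"steps": "-20,0,0,0,0,0;-30,0,0,0,0,0;-30,0,-20,0,0,0;-30,0,-40,0,0,0;-20,0,-40,0,0,0;0,0,-40,0,0,0;0,0,-30,0,0,0;0,0,0,0,0,0"}}

```text
clock: 12.6
tcp_pos: [482.6, -102.2, 385.5]
tool_rot: [3.135, -0.003, 0.915]
wrist_force: [0.1, -0.3, 0.1]
opening: 0.504
grip_force: 0.0
```

```bash
python3 look2.py e
```

Run:
```python
from h import *
im=cv2.imread("pics/scene_e.png")[130:330,240:480]; im2=cv2.imread("pics/top_e.png")[70:270,170:410]
cv2.imwrite("pics/e2.png",cv2.resize(np.hstack([im,im2]),None,fx=1.66,fy=1.66,interpolation=2))
```

```text
top grip [(array([ -51., -203.]), 313.5, 0.72)]
top lens [(array([   4. , -203.2]), 258.1, 0.86), (array([0.4, 5.3]), 170.7, 0.61)]
top housing [(array([-467.6,    1.7]), 3.6, 0.93), (array([110.3,   6.4]), 43.1, 0.9), (array([-143.2,  160.7]), -3.2, 0.71)]
scene grip [(array([ -51.2, -208.1]), 306.8, 0.95)]
scene lens [(array([   4.2, -202.6]), 257.4, 0.83)]
scene housing [(array([-469. ,   -5.1]), 0.4, 0.75), (array([108.5,   4.4]), 48.0, 0.61)]
```

View pics/e2.png

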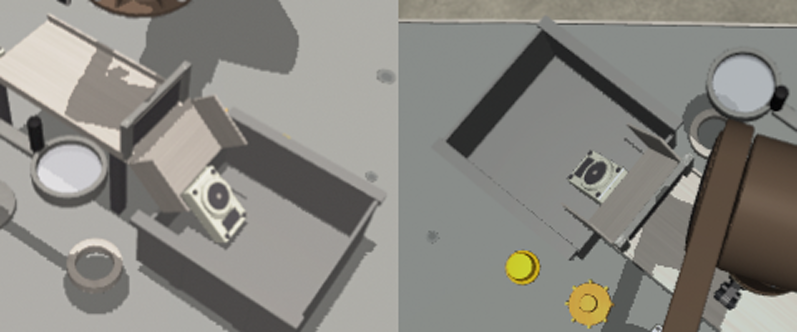

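The housing (left crop, about (215,205)) is leaning with its tail still propped up at the chute foot, and the flap looks shut. I'll measure its tilt before deciding on a nudge.

Create tilt.py:
```python
from h import *
ex=np.array([np.cos(.92),np.sin(.92)]); ey=np.array([-ex[1],ex[0]]); o=np.array([580.5,23])
for n in("top","scene"):
    c=ctrl.camera(n); P=pts(c); print(n)
    q=np.stack([(P[...,:2]-o)@ex,(P[...,:2]-o)@ey,P[...,2]],-1)
    if n=="scene" or 1:
        ok=(c["z_map"]>0)
        # profile along x at y slices
        for y0 in(-25,5,35):
            m=ok&(abs(q[...,1]-y0)<5)&(q[...,0]>-20)&(q[...,0]<180); s=q[m]
            print(y0,[(x,int(np.median(s[abs(s[:,0]-x)<5][:,2]))) for x in range(-10,180,10) if (abs(s[:,0]-x)<5).sum()>2])
    for m in ctrl.cut_out(c,"housing")[:3]:
        s=q[m["pixels"]&ok]; s=s[(s[:,0]>40)&(abs(s[:,1])<100)]
        if len(s)>100:
            u,d,v=np.linalg.svd(s-np.median(s,0),full_matrices=False); print(len(s),s.min(0),s.max(0),"normal",v[2])
```

```bash
python3 tilt.py
```

```text
top
-25 [(-10, 169), (0, 246), (20, 157), (30, 148), (40, 138), (50, 127), (60, 120), (70, 109), (80, 96), (90, 97), (100, 91), (110, 84), (120, 72), (130, 69), (140, 55), (150, 46), (160, 35)]
5 [(-10, 170), (0, 245), (20, 159), (30, 148), (40, 139), (50, 128), (60, 119), (70, 109), (80, 98), (90, 98), (100, 99), (110, 96), (120, 86), (130, 77), (140, 69), (150, 43), (160, 37), (170, 29)]
35 [(-10, 169), (0, 247), (20, 159), (30, 148), (40, 139), (50, 127), (60, 118), (70, 110), (80, 97), (90, 98), (100, 88), (110, 78), (120, 71), (130, 60), (140, 52), (150, 44), (160, 36), (170, 28)]
scene
-25 [(-10, 0), (0, 201), (10, 170), (20, 162), (30, 151), (40, 143), (50, 133), (60, 124), (70, 110), (80, 89), (90, 80), (100, 78), (110, 68), (120, 63), (130, 53), (140, 38), (150, 31), (160, 27), (170, 10)]
5 [(0, 205), (10, 172), (20, 163), (30, 154), (40, 145), (50, 134), (60, 125), (70, 113), (80, 101), (90, 97), (100, 97), (110, 99), (120, 91), (130, 85), (140, 73), (150, 52), (160, 42), (170, 9)]
35 [(0, 216), (10, 170), (20, 164), (30, 152), (40, 141), (50, 134), (60, 124), (70, 115), (80, 103), (90, 98), (100, 97), (110, 85), (120, 89), (130, 83), (140, 61), (150, 51), (160, 42), (170, 8)]
961 [ 73.62746954 -29.98625613   3.93540004] [170.26044993  96.61040438 105.69570165] normal [-0.7029707   0.09653623 -0.70463675]
```

It lies wholly within the tote, but it is propped at about 41°, with its tail on the near wall and its nose on the floor. I'll press gently down on its tail side with closed fingers so it lies flat.

Call:
{"name": "jog_arm", "arguments": {"steps": "39,0,0,0,0,0;39,0,0,0,0,0;39,0,0,0,0,0;39,0,0,0,0,0;39,0,0,0,0,0;39,0,0,0,0,0;38,-3,0,0,0,0;0,0,40,0,0,0;0,0,40,0,0,0;0,0,40,0,0,0;0,0,40,0,0,0;0,0,40,0,0,0;0,0,30,0,0,0;0,0,0,0,0,0;0,0,0,0,0,0", "jaw": 0}}

```text
clock: 14.7
tcp_pos: [644.6, 116.0, 151.7]
tool_rot: [-3.141, 0.0, 0.916]
wrist_force: [-0.0, -0.2, 0.1]
opening: -0.001
grip_force: 0.0
```

Run:
```python
from h import *
c=ctrl.camera("scene"); im=c["frame"][130:330,240:500,::-1]
cv2.imwrite("pics/f.png",cv2.resize(im,None,fx=2.5,fy=2.5)); print(ctrl.get_state()["q"])
```

```text
[1.31760005e-01 5.96797862e-01 1.67514051e+00 9.81792732e-07
 8.68086715e-01 7.86706660e-01]
```

View pics/f.png

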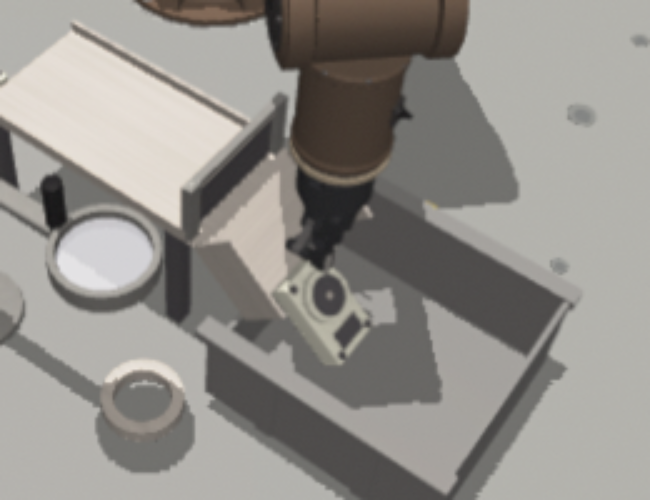

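The closed fingertips (318,262) stand just above the housing's tail, and the flap is shut. Next, a slow press.

Call:
{"name": "jog_arm", "arguments": {"steps": "0,0,10,0,0,0;0,0,10,0,0,0;0,0,3,0,0,0;0,0,3,0,0,0;0,0,0,0,0,0"}}

```text
clock: 15.25
tcp_pos: [645.5, 116.5, 126.2]
tool_rot: [3.14, -0.002, 0.916]
wrist_force: [0.8, 3.6, 7.4]
opening: 0.001
grip_force: 3.9
```

Call:
{"name": "jog_arm", "arguments": {"steps": "0,0,3,0,0,0;0,0,3,0,0,0;0,0,0,0,0,0"}}

```text
clock: 15.55
tcp_pos: [646.5, 116.7, 120.8]
tool_rot: [3.139, -0.004, 0.916]
wrist_force: [5.2, 4.5, 7.5]
opening: -0.002
grip_force: 5.3
```

Call:
{"name": "jog_arm", "arguments": {"steps": "1,0,4,0,0,0;1,0,4,0,0,0;0,0,0,0,0,0"}}

```text
clock: 15.85
tcp_pos: [645.4, 117.6, 110.7]
tool_rot: [-3.141, 0.001, 0.916]
wrist_force: [-0.4, 0.2, 0.0]
opening: 0.003
grip_force: 0.0
```

Call:
{"name": "jog_arm", "arguments": {"steps": "1,0,4,0,0,0;1,0,4,0,0,0;0,0,0,0,0,0"}}

```text
clock: 16.15
tcp_pos: [646.5, 119.2, 102.5]
tool_rot: [-3.141, 0.001, 0.916]
wrist_force: [0.3, 0.4, -0.5]
opening: -0.0
grip_force: 0.0
```

```bash
python3 tilt.py
```

```text
top
-25 [(-10, 170), (0, 247), (20, 158), (30, 148), (40, 472), (50, 534), (60, 541), (70, 537), (80, 499), (90, 499), (100, 497), (110, 495), (120, 493), (130, 488), (140, 481), (150, 476)]
5 [(-10, 171), (0, 246), (10, 557), (20, 579), (30, 583), (40, 577), (50, 474), (60, 480), (70, 487), (80, 492), (90, 495), (100, 497), (110, 499), (120, 500), (130, 498), (140, 496), (150, 492), (160, 488), (170, 479)]
35 [(-10, 609), (0, 623), (10, 617), (70, 457), (80, 468), (90, 480), (100, 487), (110, 492), (120, 496), (130, 498), (140, 499), (150, 499), (160, 506), (170, 508)]
scene
-25 [(-10, -1), (0, 199), (10, 169), (20, 161), (30, 154), (40, 151), (50, 525), (60, 543), (70, 535), (80, 107), (90, 286), (100, 217), (110, 204), (120, 210), (130, 228), (140, 242), (150, 350), (160, 428), (170, 29)]
5 [(0, 206), (10, 245), (20, 534), (30, 585), (40, 579), (50, 139), (60, 123), (70, 110), (80, 103), (90, 50), (100, 499), (110, 500), (120, 500), (130, 110), (140, 495), (150, 493), (160, 360), (170, 351)]
35 [(-10, 584), (0, 249), (10, 618), (20, 165), (30, 154), (40, 143), (50, 135), (60, 123), (70, 111), (110, 493), (120, 498), (130, 137), (140, 501), (150, 500), (160, 508), (170, 511)]
909 [ 74.90984143 -79.55150584   8.06465019] [183.3690093   40.48350672 143.38074994] normal [ 0.1211412  -0.24301102  0.96242945]
```

The force fell to zero, so the housing has probably dropped flat. I'll lift clear and check.

Call:
{"name": "jog_arm", "arguments": {"steps": "0,0,-20,0,0,0;0,0,-40,0,0,0;0,0,-40,0,0,0;0,0,-40,0,0,0;0,0,-40,0,0,0;0,0,-40,0,0,0;0,0,-40,0,0,0;-40,0,0,0,0,0;-40,0,0,0,0,0;-40,0,0,0,0,0;-40,0,0,0,0,0;-40,0,0,0,0,0;-40,0,0,0,0,0;0,0,0,0,0,0;0,0,0,0,0,0"}}

```text
clock: 17.85
tcp_pos: [500.5, -71.8, 363.8]
tool_rot: [3.141, -0.001, 0.914]
wrist_force: [1.0, 0.3, 0.5]
opening: -0.001
grip_force: 0.0
```

```bash
python3 tilt.py; python3 look2.py g
```

Run:
```python
from h import *
im=cv2.imread("pics/scene_g.png")[130:330,240:480]; im2=cv2.imread("pics/top_g.png")[70:270,170:410]
cv2.imwrite("pics/g2.png",cv2.resize(np.hstack([im,im2]),None,fx=1.66,fy=1.66,interpolation=2))
```

```text
top
-25 [(30, 148), (40, 137), (50, 127), (60, 117), (70, 109), (80, 100), (100, 33), (110, 36), (120, 33), (130, 34), (140, 36), (150, 34), (160, 32), (170, 34)]
5 [(0, 249), (20, 158), (30, 149), (40, 139), (50, 129), (60, 118), (70, 108), (80, 102), (90, 45), (100, 46), (110, 47), (120, 46), (130, 45), (140, 35), (150, 35), (160, 35), (170, 34)]
35 [(-10, 241), (0, 246), (20, 159), (30, 147), (40, 138), (50, 129), (60, 118), (70, 106), (80, 100), (90, 36), (100, 36), (110, 36), (120, 36), (130, 35), (140, 34), (150, 34), (160, 33), (170, 36)]
684 [ 90.53762977 -31.88838415   4.84449026] [179.73274537  40.21738683  52.18921507] normal [-0.1547571  -0.00864209 -0.98791475]
scene
-25 [(-10, 0), (0, 197), (10, 170), (20, 160), (30, 151), (40, 144), (50, 132), (60, 123), (70, 113), (80, 33), (90, 22), (100, 25), (110, 24), (120, 25), (130, 26), (140, 24), (150, 24), (160, 25), (170, 30)]
5 [(0, 204), (10, 172), (20, 163), (30, 154), (40, 144), (50, 132), (60, 123), (70, 107), (80, 101), (90, 48), (100, 49), (110, 48), (120, 49), (130, 48), (140, 46), (150, 37), (160, 38), (170, 39)]
35 [(0, 205), (10, 173), (20, 165), (30, 154), (40, 145), (50, 133), (60, 124), (70, 110), (80, 101), (90, 36), (100, 45), (110, 46), (120, 47), (130, 38), (140, 37), (150, 37), (160, 36), (170, 37)]
965 [ 74.6604549  -80.98588289   5.86184018] [183.46208957  45.65878615 150.00859244] normal [ 0.10708607 -0.18950387  0.97602298]
top grip [(array([ -55.9, -203.8]), 314.2, 0.8)]
top lens [(array([   0.7, -204.1]), 262.6, 0.86)]
top housing [(array([-467.8,   -2.9]), 3.6, 0.9), (array([128.5,   8.1]), 6.0, 0.72), (array([-143.4,  158.6]), -3.6, 0.69)]
scene grip [(array([ -50.8, -205.1]), 309.2, 0.63)]
scene lens []
scene housing [(array([-470.6,   -4.1]), -2.3, 0.88), (array([123.7,   4.6]), 10.1, 0.65)]
```

View pics/g2.png

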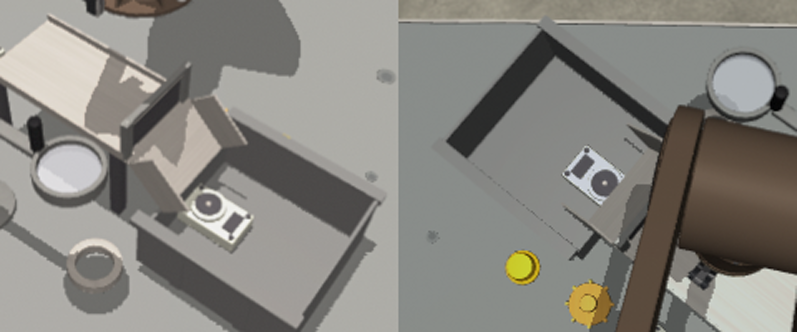

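The housing lies flat on the tote floor (left crop, (220,215)). The flap is shut, the lens head is clear of the tray, and the race, rotor and knob are where they were.

```bash
python3 -c "from bench import ctrl; print(ctrl.hand_in())"
```

```text
the job is handed in; nothing more can be done
None
```

The job is handed in at about 18 s: the magnifier is swung clear of the tray, the housing went through the gate and lies flat in the tote (I pressed it down with the fingertips after it came to rest propped at the chute foot), the flap is shut, and the race, rotor and knob were not touched.

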